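Close the kitchen timer's battery bay and lock it with the driver

TASK

Put the round battery cover into the round bay in the sloping back of the kitchen timer, grip bar up, so that it lies fully home, and let go of it. Then take the wooden-handled driver from its block, set its blade fully into the slot of the latch screw above the bay and, keeping it pressed home as the screw sinks, turn the screw clockwise to its stop, about a quarter turn, so that its tongue locks the cover. Put the driver back upright in its block; turn the screw only with the driver, and leave the mug, the tin, the tea packet and the teaspoon where they are.

Things in the scene. Friction and masses are not known exactly. Their poses are not given: they have to be found in the camera images.
- timer: White wedge-shaped kitchen timer, 150 x 110 mm on the worktop, 35 mm high in front, 118 mm at its far end; fixed to the worktop, its heading varies. Origin: centre of its underside; x away from its low edge. Its back slopes 30 degrees, looking up and towards the robot; in it are the round bay (low) and the latch screw (high).
- bay: The timer's sloping face, fixed. Origin: centre of the FLOOR of the round bay; z = outward normal of the face, x = up the slope, y = across. The bay is 71 mm wide, 8 mm deep, with a 2 mm bevelled rim. The face is at z = 8 mm, reaching from x = -47 to 123 mm, y = -55 to 55 mm. The latch screw's axis is parallel to z at x = 64 mm, y = 0.
- cover: Loose white round battery cover, 68 mm in diameter, 8 mm thick, about 60 g, flat on the worktop, bar up. Origin: centre of its underside; z up. The grip bar stands on its middle: 36 mm long along x, 12 mm thick along y, from z = 8 to 36 mm. Home, it rests on the bay floor, flush with the face, bar up, at any turn about its axis.
- latch (a joint): Turn of the latch screw, rad: 0 = open stop (tongue points to -y of the bay, clear of it), grows CLOCKWISE seen from in front of the face, to 1.571 = closed stop (tongue down the slope, over the cover's rim). Starts at 0 to 0.25. Takes 0.12 N m; stays where left; a push alone does not turn it. Like a thread it sinks 2.5 mm per rad (3.9 mm in all): the driver must follow.
- latch_slot (a point): Centre of the slot's mouth in the steel latch screw's round head (36 mm wide). z = screw axis, outward; x = along the slot, towards the tongue. Slot right across the head, 6 mm wide (bevelled to 9 mm at the mouth), 8 mm deep. Mouth 18 mm above the face when open, 14 mm closed. Tongue 14 mm wide, 4 mm thick, to 38 mm from the axis, underside 5 mm above the face open, 1 mm closed.
- driver: Loose screwdriver, 142 mm long, about 150 g, standing blade down in its block. Origin: the blade's tip; z along the shaft towards the handle, x along the blade's width. Blade 22 mm wide (x), 4 mm thick (y), up to z = 17 mm; its last 3 mm are 20 x 2.4 mm. It has about 0.1 rad of play either way in the slot. Shaft 10 mm thick to z = 50 mm, ferrule 16 mm wide to 60 mm; then collar and handle.
- driver_grip (a point): Point on the driver's axis in its wooden handle, 112 mm from the blade's tip; axes as driver. The handle is of square section 26 x 26 mm (sides along x and y), from 68 to 142 mm from the tip; below it a round collar 44 mm wide, from 60 to 68 mm.
- stand: Square wooden block 80 x 80 x 66 mm, fixed to the worktop. Origin: centre of its underside, z up. In its top is a round hole in the middle, 32 mm wide with a 3 mm bevel, 62 mm deep. The driver's collar rests on its top, so that the blade's tip is 6 mm above the worktop.
- mug: Bystander: small dark mug, 65 x 91 x 70 mm, behind on the right. Origin: under its middle.
- tin: Bystander: low round tin, 86 mm in diameter and 40 mm high, behind on the left. Origin: under its middle.
- tea_packet: Bystander: box-shaped tea packet 72 x 135 x 78 mm, behind the timer. Origin: under its middle.
- spoon: Bystander: teaspoon 139 mm long, lying near the front edge. Origin: under its middle.

How it is judged:
By the outcome, as a careful person would: the job done as asked, in the order asked, and still so for the second after the job is handed in, with the robot touching nothing.
It also fails if it takes over 70 s, if anything falls off the work surface, if the arm or the gripper's body presses on something with over 40 N, if the wrist force passes 120 N, or if a joint passes its speed limit or range.

ROBOT

A 6-joint arm with a two-finger parallel gripper is mounted at the origin on a cart in front of the work surface, level with it; the furniture and walls round the work are solid. World frame = base frame: x ahead of the robot, y to its left, z up, the work surface at z = 0. Lengths are in m, angles in rad, forces in N, time in s.
With the tool pointing down it reaches from about 0.275 to 0.975 m from the base axis. Payload 8.4 kg.
Tool frame: the origin (TCP) lies on the centre line of the jaws, within the pads' length; the fingertips stand 11 mm ahead of it and the grasp point (between the pads) lies 8 mm behind it (bot.finger_overhang is the distance from the TCP to the fingertips, in m); z points along the fingers, y is the line along which they close (so a half turn about z gives the same grasp; the last joint's range is limited). The gripper opens to 92 mm and grips with 3 to 60 N. Pads are 20 mm wide; open, the fingers measure 128 mm over their backs; the gripper's body (75 mm by 189 mm) begins 69 mm behind the grasp point.
Start: joints at [-1.327, 0.353, 1.633, -0, 1.155, -0.002], TCP at [0.152, -0.606, 0.226] pointing down, gripper open.
Joint ranges: [-2.63, 2.63], [-0.92, 2.1], [0.06, 2.66], [-1.3, 4.44], [0, 2.69], [-3.02, 3.02]. Speed limits (rad/s): [2.22, 2.22, 2.79, 3.14, 3.14, 3.14].

INTERFACE

Orientations are given as a unit quaternion [x, y, z, w].
In Python, from rig import bot gives the robot as it stands.
- The arm moves only by the shell command python3 -m pendant 'ROWS'. ROWS is JSON, a list of rows, each a list of 3 entries, a list of its own where there are three numbers: the turn, a rotation vector about the tool's x, y, z each as a share of 45 degrees, from -1 to 1, then the shift along the tool's x, y, z each as a share of 0.3 m, from -1 to 1, then the opening, from 0 (shut) to 1 (fully open). A call has 1 to 20 rows; each row is the pose to reach, as a shift and turn from the pose commanded when the call began, along the tool's axes at that moment; what a row does not reach only later rows make up. A row lasts 1/8 s, in which the tool goes at most 62.5 mm and 10.7 degrees, less where a joint would pass 70% of its speed; a pose out of reach is approached as far as the arm can. A call with a number of a shift or a turn outside -1 to 1 is refused whole. A call with a gripper value outside its range is refused whole. The fingers move at their own pace and stop on an object; the grip force is fixed at half the most. Time passes only in rows, so rows that repeat a pose let the fingers close. It gives the time, the measured TCP pose, the force, the opening and the grip force at its end, in the units of the state.
- bot.get_state(): the state, without advancing time (a new reading comes with each control period).
- bot.get_image(name): name is "side" or "top"; returns the picture (400x640x3 uint8, blue, green, red); there is no depth.
- bot.camera_info(name): a dict with "vfov" (degrees; the focal length in pixels is half the picture's height over the tangent of half this angle, whatever the lens; pixels are square), "cx", "cy" (the principal point, pixels), "k1" (the pictures are not rectified: a ray, as slopes to the right and down, at radius r is drawn at 1 + k1 r^2 times it, then the intrinsics apply), "rvec" (rotation vector, rad) and "tvec" (3), from world to camera coordinates, as OpenCV has them. Camera axes: x right, y down, z forward; pixel columns grow to the right and rows downward; lengths in m; the calibration is good to about 2 mm. A picture is of the moment at which its call begins. camera_info takes no time and is no camera call.
- bot.job_done(): hands the job in; it is judged then, once.
The state is a dict: "time": time; "joint_pos": joint angles; "joint_velocities": joint speeds; "effort": joint torques, N m; "eef_pos": TCP position; "tcp_rot": TCP orientation; "wrist_force": force on the tool from outside, world axes, zero at the start; "torque": the same for the moment, N m; "gripper_width": finger opening in m; "grasp_force": force on a finger pad.
Only numpy, scipy, OpenCV 4.12 (cv2) and the standard library are available. Lean on these libraries where they do the work, as an engineer would, in place of code of your own. Each camera call takes 0.05 s, during which the arm holds its last target. There are 200 camera calls.

## Working session

There is one attempt and no reset: what is moved stays moved. The work goes in short steps, Python scripts to look and compute and a shell command to move; the robot and the scene stay as the last step left them, time stands still between calls to the robot, and variables do not carry over. Pictures are saved under pics/ and viewed, at most 13 in all, crops included, and the job is handed in when it is done.

```bash
mkdir -p pics; ls
python3 - <<'E'
from rig import bot
import cv2
for n in("side","top"):
    print(bot.camera_info(n)); cv2.imwrite(f"pics/{n}0.png",bot.get_image(n))
print(bot.get_state(),bot.finger_overhang)
E
```

```text
pics
{'vfov': 57.926971947823304, 'cx': 316.4692000931097, 'cy': 194.4902398600424, 'k1': -0.02081628907683866, 'rvec': array([ 2.08726848, -0.22190371,  0.09877439]), 'tvec': array([-0.51166405,  0.13094472,  0.93912357])}
{'vfov': 56.815299776732, 'cx': 317.8513076118603, 'cy': 197.92692663276182, 'k1': -0.06757573714779953, 'rvec': array([ 2.09787084, -2.15122778,  0.19063866]), 'tvec': array([0.01467969, 0.52915487, 0.93128834])}
{'time': 0.1, 'joint_pos': array([-1.32739502e+00,  3.53539477e-01,  1.63403492e+00, -2.81115902e-05,
        1.15522279e+00, -2.40532060e-03]), 'joint_velocities': array([ 0.00034033, -0.00066588, -0.00072372, -0.00078904,  0.00137688,
       -0.00039428]), 'effort': array([-2.19006988e-04, -5.94904983e+01, -3.34931695e+01,  6.98480755e-02,
        1.83811330e-02, -3.10886003e-05]), 'eef_pos': array([ 0.15197244, -0.60580403,  0.22497401]), 'tcp_rot': array([ 9.92456013e-01,  1.22599750e-01, -8.51590251e-05, -5.96352539e-04]), 'wrist_force': array([ 0.65917742, -0.27894903, -0.44669622]), 'torque': array([ 0.02455452, -0.04156875,  0.04841483]), 'grasp_force': 0.0, 'gripper_width': 0.09167340405957933} 0.011
```

View pics/top0.png

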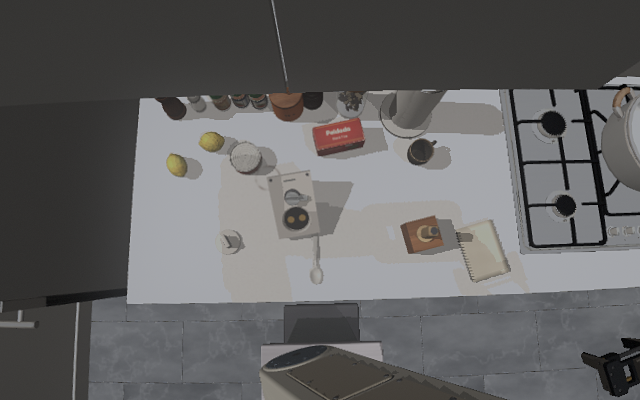

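View pics/side0.png

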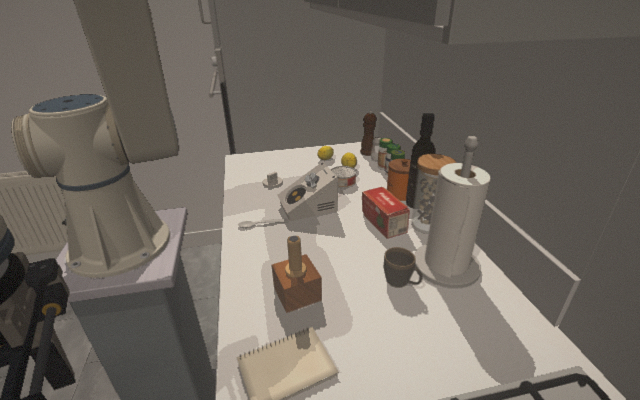

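The top view shows the cover near (230,242), the timer near (295,205) with the bay at (297,217) and screw at (292,196), and the driver block near (423,235). The side view shows the driver handle top at (294,240). I'll enlarge both for measuring.

Run:
```python
import cv2
t=cv2.imread("pics/top0.png");s=cv2.imread("pics/side0.png")
a=cv2.resize(t[160:265,205:335],None,fx=6,fy=5.7,interpolation=3)
a=cv2.resize(t[165:260,205:335],None,fx=6,fy=6,interpolation=3)
cv2.imwrite("pics/tc.png",a)
b=cv2.resize(s[160:310,225:365],None,fx=4,fy=4,interpolation=3)
c=cv2.resize(t[205:265,390:450],None,fx=4,fy=4,interpolation=3)
import numpy as np
o=np.zeros((600,800,3),np.uint8);o[:,:560]=b;o[:240,560:800]=c
cv2.imwrite("pics/sc.png",o)
```

```text
(no output)
```

View pics/tc.png

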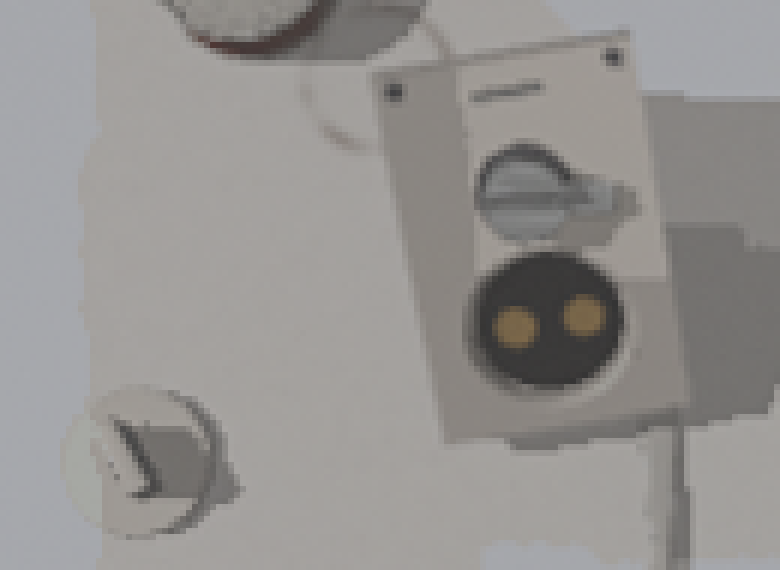

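View pics/sc.png

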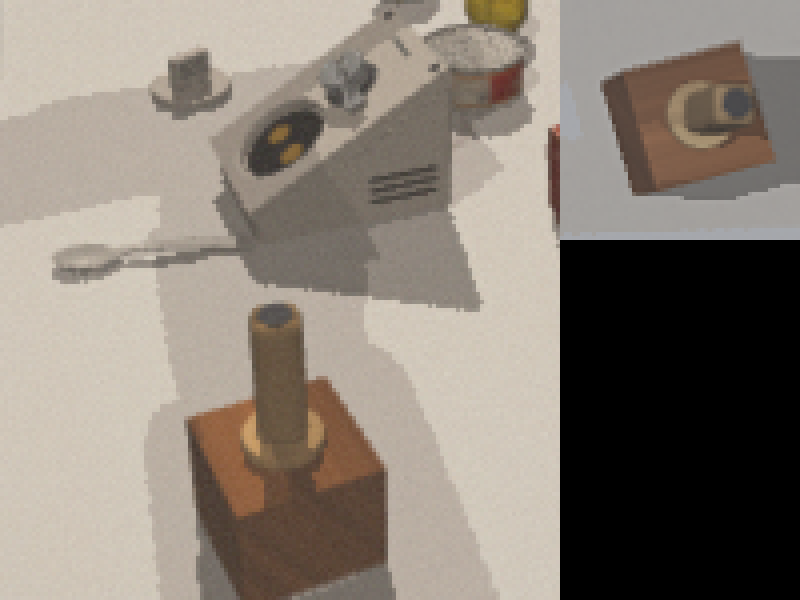

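The crops give clear timer corners, the screw slot (almost horizontal, tongue to the right), the cover outline and bar, and the block with collar. Next I'll turn these into positions.

```bash
cat > h.py <<'E'
import numpy as np, cv2
from scipy.spatial.transform import Rotation as R
from rig import bot
C={}
for n in("side","top"):
    i=bot.camera_info(n);f=200/np.tan(np.radians(i["vfov"]/2))
    C[n]=(np.array([[f,0,i["cx"]],[0,f,i["cy"]],[0,0,1]]),np.array([i["k1"],0,0,0,0]),R.from_rotvec(i["rvec"]).as_matrix(),i["tvec"],i["rvec"])
def ray(n,p):
    K,d,M,t,_=C[n]
    q=cv2.undistortPoints(np.array([[p]],float),K,d)[0,0]
    v=M.T@np.array([*q,1]);return -M.T@t,v/np.linalg.norm(v)
def onz(n,p,z):
    o,v=ray(n,p);return o+v*(z-o[2])/v[2]
def tri(pt,ps):
    A=np.zeros((3,3));b=np.zeros(3);L=[ray("top",pt),ray("side",ps)]
    for o,v in L:
        P=np.eye(3)-np.outer(v,v);A+=P;b+=P@o
    x=np.linalg.solve(A,b);return x,[np.linalg.norm((np.eye(3)-np.outer(v,v))@(x-o))for o,v in L]
def proj(n,X):
    K,d,M,t,r=C[n];return cv2.projectPoints(np.atleast_2d(X).astype(float),r,t,K,d)[0][:,0]
def shot(n,f):
    im=bot.get_image(n);cv2.imwrite(f"pics/{f}.png",im);return im
def go(pos,rot):
    "shift and turn shares from the present pose"
    s=bot.get_state();Q=R.from_quat(s["tcp_rot"])
    print("turn",((Q.inv()*rot).as_rotvec()/np.radians(45)).round(4),"shift",(Q.inv().apply(np.asarray(pos)-s["eef_pos"])/.3).round(4))
def axes(z,y):
    z=z/np.linalg.norm(z);y=y-z*(y@z);y/=np.linalg.norm(y)
    return R.from_matrix(np.c_[np.cross(y,z),y,z])
E
python3 - <<'E'
from h import *
np.set_printoptions(precision=4,suppress=True)
T=lambda x,y:((x+.5)/6-.5+205,(y+.5)/6-.5+165)
S=lambda x,y:((x+.5)/4-.5+225,(y+.5)/4-.5+160)
D=lambda x,y:((x-560+.5)/4-.5+390,(y+.5)/4-.5+205)
print("cams",ray("top",(320,200))[0],ray("side",(320,200))[0])
c=[onz("top",T(*p),z) for p,z in(((372,72),.118),((630,30),.118),((443,443),.035),((690,405),.035))]
print(np.array(c))
ul,ur,ll,lr=c
print("len",[np.linalg.norm(a-b) for a,b in((ul,ur),(ll,lr),(ul,ll),(ur,lr))])
print("heading",[np.degrees(np.arctan2(*(a-b)[1::-1])) for a,b in((ul,ll),(ur,lr))],[np.degrees(np.arctan2(*(a-b)[1::-1]))-90 for a,b in((ul,ur),(ll,lr))])
print("mid",sum(c)/4)
print("screw",tri(T(525,193),S(343,82)))
print("bay",tri(T(547,322),S(285,137)))
print("cover",onz("top",T(140,462),.008),onz("side",S(190,92),.008))
print("bar dark edge top/bottom",onz("top",T(112,418),.036),onz("top",T(155,492),.036))
print("handle top",tri(D(737,103),S(275,314)),"collar",onz("top",D(704,114),.074),onz("side",S(284,437),.074))
bl=[onz("top",D(*p),.066) for p in((622,74),(740,42),(774,162),(655,190))]
print("block",np.mean(bl,0),[np.linalg.norm(bl[i]-bl[i-1]) for i in range(4)],np.degrees(np.arctan2(*(bl[3]-bl[0])[:2][::-1])))
t=cv2.imread("pics/top0.png");s=cv2.imread("pics/side0.png")
o=np.zeros((480,800,3),np.uint8)
o[:400,:400]=cv2.resize(t[213:253,405:445],(400,400),interpolation=2);o[:480,400:640]=cv2.resize(s[230:278,280:304],(240,480),interpolation=2)
o[:160,640:]=cv2.resize(t[225:257,214:246],(160,160),interpolation=2)
o=cv2.convertScaleAbs(o,alpha=1.4);cv2.imwrite("pics/dr.png",o)
E
```

```text
cams [0.352  0.0007 1.0117] [ 0.3652 -0.8351  0.5746]
[[ 0.5738  0.1276  0.118 ]
 [ 0.5889  0.0202  0.118 ]
 [ 0.4259  0.1081  0.035 ]
 [ 0.4399 -0.0009  0.035 ]]
len [np.float64(0.1084805185096771), np.float64(0.10990237384270919), np.float64(0.17074010796902006), np.float64(0.17182676144869224)]
heading [np.float64(7.51784883162915), np.float64(8.060643826393518)] [np.float64(8.002809042369393), np.float64(7.352422703544761)]
mid [0.5071 0.0637 0.0765]
screw (array([0.523 , 0.0668, 0.0911]), [np.float64(0.003168859902187555), np.float64(0.003168859902187587)])
bay (array([0.4754, 0.0603, 0.0549]), [np.float64(0.00033779170423896146), np.float64(0.00033779170423897084)])
cover [0.4224 0.2488 0.008 ] [0.4192 0.2336 0.008 ]
bar dark edge top/bottom [0.4401 0.2546 0.036 ] [0.4072 0.235  0.036 ]
handle top (array([ 0.4256, -0.2694,  0.1479]), [np.float64(0.0008817311488422258), np.float64(0.0008817311488421603)]) collar [ 0.4265 -0.2707  0.074 ] [ 0.4246 -0.2752  0.074 ]
block [ 0.4256 -0.269   0.066 ] [np.float64(0.07641112404842787), np.float64(0.08057918253312558), np.float64(0.07952585349669287), np.float64(0.07947665361556226)] -167.6240201833377
```

View pics/dr.png

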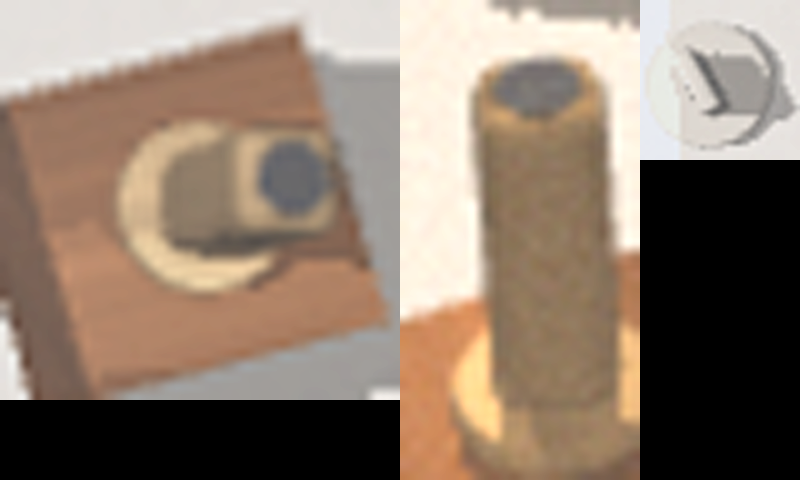

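The driver handle is roughly aligned with the image axes, about 5° clockwise, and the block centre matches the handle. The cover's bar heads about 31° with its centre at (0.4215, 0.249). Now I'll move there.

```bash
python3 -m pendant '[[[0,0,0],[0.52,-0.85,0],1],[[0,0,0],[0.52,-0.85,0],1],[[0,0,0],[0.52,-0.85,0],1],[[0,0,0],[0.52,-0.85,0],1],[[0,0,0],[0.52,-0.85,0],1]]'; python3 -m pendant '[[[0,0,0],[0.52,-0.85,0],1],[[0,0,0],[0.52,-0.85,0],1],[[0,0,0],[0.52,-0.85,0],1],[[0,0,0],[0.52,-0.85,0],1],[[0,0,0],[0.52,-0.85,0],1],[[0,0,0],[0.52,-0.85,0],1]]'
cat >> h.py <<'E'
DOWN=np.array([0,0,-1.])
def hd(deg): a=np.radians(deg);return np.array([np.cos(a),np.sin(a),0])
E
python3 - <<'E'
from h import *
go((.4215,.249,.10),axes(DOWN,hd(-59)))
print(bot.get_state()["joint_pos"].round(2))
E
```

```text
time: 0.72
eef_pos: [0.2413, -0.3186, 0.2254]
tcp_rot: [0.992, 0.123, -0.0, -0.0]
wrist_force: [-0.0, -0.9, 0.6]
gripper_width: 0.092
grasp_force: 0.0
time: 1.48
eef_pos: [0.3311, -0.0328, 0.2256]
tcp_rot: [0.992, 0.126, 0.0, -0.0]
wrist_force: [-0.7, -0.3, 1.6]
gripper_width: 0.0919
grasp_force: 0.0
turn [-0.0005 -0.0005 -0.3679] shift [ 0.5261 -0.8342  0.4193]
[-0.1  -0.14  2.19  0.    1.08  1.21]
```

```bash
python3 -m pendant '[[[0,0,-0.2],[0.526,-0.834,0.1],1],[[0,0,-0.368],[0.526,-0.834,0.2],1],[[0,0,-0.368],[0.526,-0.834,0.4],1],[[0,0,-0.368],[0.526,-0.834,0.419],1],[[0,0,-0.368],[0.526,-0.834,0.419],1],[[0,0,-0.368],[0.526,-0.834,0.6],1],[[0,0,-0.368],[0.526,-0.834,0.676],1],[[0,0,-0.368],[0.526,-0.834,0.676],1],[[0,0,-0.368],[0.526,-0.834,0.676],0],[[0,0,-0.368],[0.526,-0.834,0.676],0],[[0,0,-0.368],[0.526,-0.834,0.676],0],[[0,0,-0.368],[0.526,-0.834,0.676],0],[[0,0,-0.368],[0.526,-0.834,0.676],0],[[0,0,-0.368],[0.526,-0.834,0.676],0],[[0,0,-0.368],[0.526,-0.834,0.676],0]]'
```

```text
time: 3.35
eef_pos: [0.4227, 0.2455, 0.0227]
tcp_rot: [0.964, 0.264, -0.0, 0.0]
wrist_force: [-0.5, -1.4, 1.0]
gripper_width: 0.0241
grasp_force: 0.0
```

```bash
python3 -m pendant '[[[0,0,0],[0,0,0],0],[[0,0,0],[0,0,0],0],[[0,0,0],[0,0,0],0],[[0,0,0],[0,0,0],0]]'; python3 -m pendant '[[[0,0,0],[0,0,-0.2],0],[[0,0,0],[0,0,-0.4],0],[[0,0,0],[0,0,-0.6],0],[[0,0,0],[0,0,-0.6],0]]'
python3 - <<'E'
from h import *
t=shot("top","t1");s=shot("side","s1")
X=bot.get_state()["eef_pos"];
o=np.zeros((400,800,3),np.uint8)
for k,(n,im) in enumerate((("top",t),("side",s))):
    p=proj(n,X)[0].astype(int);print(n,p)
    c=im[max(p[1]-40,0):p[1]+40,max(p[0]-40,0):p[0]+40];o[:,400*k:400*k+400]=cv2.resize(c,(400,400),interpolation=2)
cv2.imwrite("pics/g1.png",cv2.convertScaleAbs(o,alpha=1.3))
E
```

```text
time: 3.85
eef_pos: [0.4227, 0.2454, 0.0228]
tcp_rot: [0.964, 0.264, -0.0, 0.0]
wrist_force: [0.0, -0.9, 0.4]
gripper_width: 0.0116
grasp_force: 30.0
time: 4.35
eef_pos: [0.4253, 0.2469, 0.2073]
tcp_rot: [0.964, 0.264, 0.004, -0.001]
wrist_force: [0.1, 0.2, -0.8]
gripper_width: 0.0119
grasp_force: 30.0
top [207 235]
side [267 125]
```

View pics/g1.png

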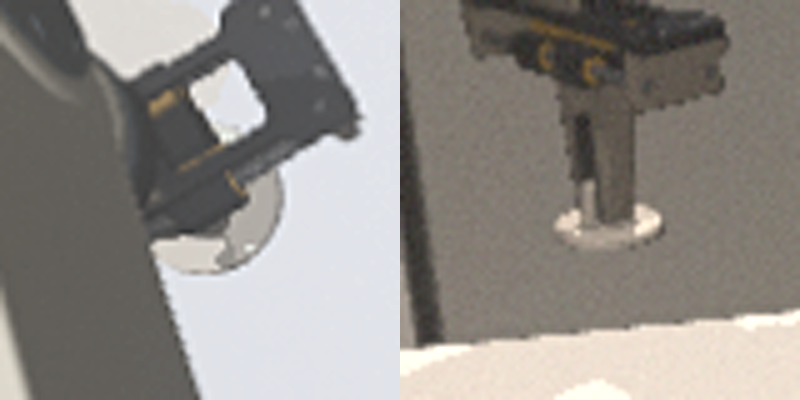

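The cover hangs level in the jaws. In the side view its disc is centred at about (268.4,129.8), and in the top view its lower right arc shows. Now I'll work out its offset along the bar and the approach to the bay.

```bash
cat >> h.py <<'E'
hx=hd(7.7);e=.866*hx+np.array([0,0,.5]);n=-.5*hx+np.array([0,0,.866]);by=np.cross(n,e)
mid=np.array([.5071,.0637,.0765]);face=mid-.038*e
def bay(x,y,z): return face+x*e+y*by+(z-.008)*n
E
python3 - <<'E'
from h import *
np.set_printoptions(precision=4,suppress=True)
s=bot.get_state();Q=R.from_quat(s["tcp_rot"]);X=s["eef_pos"]
c=X+Q.apply([0,0,.0227-.004])
tx=Q.apply([1,0,0]);print("tx",tx)
for k in(-.01,-.005,0,.005,.01): print(k,proj("side",c+k*tx),[ (proj("top",c+k*tx+.034*np.array([np.cos(a),np.sin(a),0]))[0]).round(1) for a in (np.pi,-3*np.pi/4,-np.pi/2)])
print(s["joint_pos"].round(2))
go(bay(0,0,.0227+.06),axes(-n,-by))
print(bay(0,0,.0227),n,e,by)
E
```

```text
tx [0.8604 0.5097 0.0008]
-0.01 [[265.6173 131.7212]] [array([212.2, 255.4]), array([222.9, 250.7]), array([227.5, 239.8])]
-0.005 [[266.9415 131.3148]] [array([211.1, 253.5]), array([221.8, 248.8]), array([226.4, 237.9])]
0 [[268.2589 130.9105]] [array([210. , 251.5]), array([220.7, 246.8]), array([225.3, 236. ])]
0.005 [[269.5698 130.5082]] [array([208.9, 249.6]), array([219.6, 244.9]), array([224.2, 234.1])]
0.01 [[270.8741 130.1081]] [array([207.8, 247.7]), array([218.5, 243. ]), array([223.1, 232.2])]
[ 0.52  0.17  1.94 -0.    1.03  1.56]
turn [-0.1336  0.6566  0.498 ] shift [-0.2824  0.5731  0.2684]
[0.4672 0.0583 0.0702] [-0.4955 -0.067   0.866 ] [0.8582 0.116  0.5   ] [-0.134   0.9909  0.    ]
```

```bash
python3 -m pendant '[[[-0.03,0.16,0.12],[-0.14,0.14,0],0],[[-0.06,0.32,0.25],[-0.28,0.28,0],0],[[-0.1,0.5,0.38],[-0.28,0.43,0.1],0],[[-0.134,0.657,0.498],[-0.282,0.573,0.2],0],[[-0.134,0.657,0.498],[-0.282,0.573,0.268],0],[[-0.134,0.657,0.498],[-0.282,0.573,0.268],0],[[-0.134,0.657,0.498],[-0.282,0.573,0.268],0]]'
python3 - <<'E'
from h import *
t=shot("top","t2");s=shot("side","s2")
st=bot.get_state();print(st["joint_pos"].round(2))
go(bay(-.001,0,.0227+.02),axes(-n,-by))
c=st["eef_pos"]+R.from_quat(st["tcp_rot"]).apply([0,0,.0227-.004])
print(proj("side",c),proj("side",bay(0,0,.008)))
o=np.zeros((500,800,3),np.uint8)
o[:,:400]=cv2.resize(t[170:250,260:324],(400,500),interpolation=2);o[:,400:]=cv2.resize(s[140:240,270:350],(400,500),interpolation=2)
cv2.imwrite("pics/g2.png",cv2.convertScaleAbs(o,alpha=1.3))
E
```

```text
time: 5.32
eef_pos: [0.4374, 0.0547, 0.1221]
tcp_rot: [0.964, 0.065, 0.257, -0.017]
wrist_force: [0.6, 0.0, -0.6]
gripper_width: 0.0122
grasp_force: 30.0
[0.11 0.05 2.47 0.11 0.1  1.44]
turn [-0.0002 -0.0005  0.0016] shift [-0.0072  0.0021  0.1344]
[[285.35573428 179.58366784]] [[295.67526201 193.28076281]]
```

View pics/g2.png

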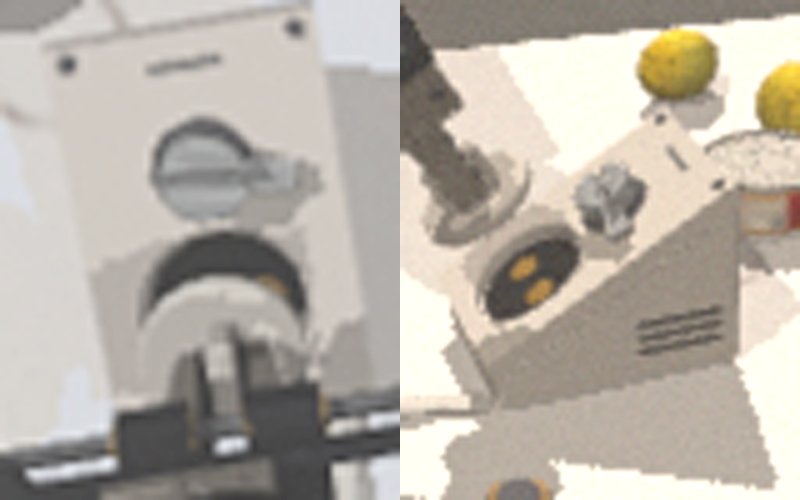

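The top view shows the bay rim spanning u≈282.5–309 with the cover (u≈282–310) above it. In the side view the disc is at (285.4,180.3) and the bay at (295.6,195). I'll check these against the predictions.

Run:
```python
from h import *
st=bot.get_state();Q=R.from_quat(st["tcp_rot"])
c=st["eef_pos"]+Q.apply([0,0,.0227-.008])
a=np.linspace(0,2*np.pi,73)
ex=lambda P:(P.min(0).round(1),P.max(0).round(1))
for nm in("top","side"):
    print(nm,"bay",ex(proj(nm,[bay(.0375*np.cos(t),.0375*np.sin(t),.008) for t in a])),"cov",ex(proj(nm,[c+.034*(e*np.cos(t)+by*np.sin(t)) for t in a])))
```

```text
top bay (array([281.6, 205.1]), array([310.5, 231.8])) cov (array([282.3, 214.7]), array([310.1, 240.2]))
side bay (array([284.6, 183.6]), array([307. , 203.3])) cov (array([274.3, 169.8]), array([295. , 187.7]))
```

```bash
python3 -m pendant '[[[0,0,0],[-0.014,0.002,0.09],0],[[0,0,0],[-0.014,0.002,0.15],0],[[0,0,0],[-0.014,0.002,0.17],0],[[0,0,0],[-0.014,0.002,0.18],0],[[0,0,0],[-0.014,0.002,0.18],0]]'
python3 -m pendant '[[[0,0,0],[0,0,0.01],0],[[0,0,0],[0,0,0.017],0],[[0,0,0],[0,0,0.017],0]]'
python3 - <<'E'
from h import *
st=bot.get_state();print("bay frame",[round(float((st["eef_pos"]-bay(0,0,0))@k),4) for k in(e,by,n)],"F",[round(float(st["wrist_force"]@k),1) for k in(e,by,n)])
E
```

```text
time: 6.05
eef_pos: [0.4632, 0.059, 0.0865]
tcp_rot: [0.966, 0.064, 0.25, -0.014]
wrist_force: [0.1, 0.6, -0.3]
gripper_width: 0.0119
grasp_force: 30.0
time: 6.42
eef_pos: [0.4659, 0.0593, 0.0839]
tcp_rot: [0.966, 0.064, 0.248, -0.014]
wrist_force: [-1.4, 0.0, -0.9]
gripper_width: 0.0118
grasp_force: 30.0
bay frame [0.0058, 0.0012, 0.0351] F [-1.7, 0.2, -0.1]
```

Run:
```python
from h import *
st=bot.get_state();Q=R.from_quat(st["tcp_rot"])
print(st["joint_pos"].round(3),Q.as_matrix()[:,2].round(3),-n)
```

```text
[1.230e-01 2.030e-01 2.435e+00 3.340e-01 1.000e-03 1.227e+00] [ 0.478  0.06  -0.876] [ 0.4954916   0.06699309 -0.866     ]
```

Joint 5 has reached its lower limit of 0, so the full 30° tilt is out of reach this low. I'll use a 25° tilt and let the cover settle flat under light pressure.

Run:
```python
from h import *
a=np.radians(25);z=np.sin(a)*hx-np.cos(a)*np.array([0,0,1])
rot=axes(z,-by)
for x,zz in((0,.038),(0,.034),(-.0015,.031),(-.003,.029)):
    go(bay(x,0,zz)+.008*z,rot)
```

```text
turn [ 0.0064 -0.0841 -0.0001] shift [-0.0214  0.0039  0.0173]
turn [ 0.0064 -0.0841 -0.0001] shift [-0.0211  0.0038  0.0307]
turn [ 0.0064 -0.0841 -0.0001] shift [-0.0259  0.0037  0.0408]
turn [ 0.0064 -0.0841 -0.0001] shift [-0.0308  0.0037  0.0475]
```

```bash
python3 -m pendant '[[[0.006,-0.084,0],[-0.021,0.004,0.005],0],[[0.006,-0.084,0],[-0.021,0.004,0.017],0],[[0.006,-0.084,0],[-0.021,0.004,0.017],0]]'
cat >> h.py <<'E'
a25=np.radians(25);z25=np.sin(a25)*hx-np.cos(a25)*np.array([0,0,1]);rot25=axes(z25,-by)
def where():
    st=bot.get_state();Q=R.from_quat(st["tcp_rot"]);z=Q.as_matrix()[:,2];g=st["eef_pos"]-.008*z-bay(0,0,0)
    print("grasp pt in bay mm",[round(float(g@k)*1e3,1) for k in(e,by,n)],"tilt",np.degrees(np.arccos(-z[2])).round(1),"F e,y,n",[round(float(st["wrist_force"]@k),1) for k in(e,by,n)],"j",st["joint_pos"].round(2),"t",round(float(st["time"]),2))
E
python3 - <<'E'
from h import *
where()
for x,zz in((0,.034),(-.0015,.031),(-.003,.029)): go(bay(x,0,zz)+.008*z25,rot25)
E
```

```text
time: 6.8
eef_pos: [0.4627, 0.0575, 0.0759]
tcp_rot: [0.974, 0.065, 0.216, -0.014]
wrist_force: [1.2, -5.6, -4.1]
gripper_width: 0.0117
grasp_force: 30.0
grasp pt in bay mm [-0.5, -0.2, 37.9] tilt 25.0 F e,y,n [-1.7, -5.7, -3.7] j [0.11 0.22 2.4  0.09 0.09 1.46] t 6.8
turn [ 0.0003 -0.0003 -0.0005] shift [ 0.0028 -0.0007  0.0126]
turn [ 0.0003 -0.0003 -0.0005] shift [-0.0014 -0.0007  0.023 ]
turn [ 0.0003 -0.0003 -0.0005] shift [-0.0058 -0.0007  0.0301]
```

```bash
python3 -m pendant '[[[0,0,0],[0.003,0.003,0.006],0],[[0,0,0],[0.003,0.003,0.013],0],[[0,0,0],[0.003,0.003,0.013],0]]'
python3 - <<'E'
from h import *
where()
E
```

```text
time: 7.18
eef_pos: [0.4649, 0.0571, 0.0728]
tcp_rot: [0.974, 0.065, 0.216, -0.014]
wrist_force: [-4.3, -3.7, 1.9]
gripper_width: 0.0118
grasp_force: 30.0
grasp pt in bay mm [-0.1, -0.9, 34.1] tilt 25.0 F e,y,n [-3.2, -3.1, 4.0] j [0.11 0.23 2.4  0.11 0.08 1.44] t 7.17
```

```bash
python3 -m pendant '[[[0,0,0],[-0.004,0.002,0.005],0],[[0,0,0],[-0.006,0.002,0.012],0],[[0,0,0],[-0.006,0.002,0.018],0],[[0,0,0],[-0.006,0.002,0.018],0]]'
python3 - <<'E'
from h import *
where()
t=shot("top","t3");s=shot("side","s3")
o=np.zeros((500,800,3),np.uint8)
o[:,:400]=cv2.resize(t[170:250,260:324],(400,500),interpolation=2);o[:,400:]=cv2.resize(s[150:230,270:334],(400,500),interpolation=2)
cv2.imwrite("pics/g3.png",cv2.convertScaleAbs(o,alpha=1.3))
E
```

```text
time: 7.68
eef_pos: [0.4656, 0.0569, 0.068]
tcp_rot: [0.974, 0.066, 0.216, -0.015]
wrist_force: [-13.4, -0.5, 24.0]
gripper_width: 0.0117
grasp_force: 30.0
grasp pt in bay mm [-1.9, -1.2, 29.6] tilt 25.0 F e,y,n [0.5, 1.3, 27.5] j [0.11 0.24 2.4  0.16 0.06 1.39] t 7.67
```

View pics/g3.png

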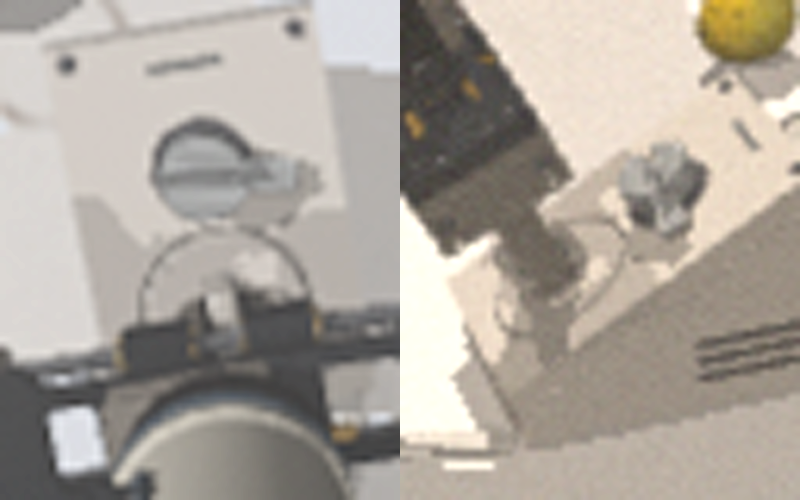

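The cover sits in the bay with an even ring gap, flush in both views, and the force is purely normal (27 N). I'll release it and back off.

```bash
python3 -m pendant '[[[0,0,0],[0,0,-0.006],0.4],[[0,0,0],[0,0,-0.006],0.4],[[0,0,0],[0,0,-0.006],0.4],[[0,0,0],[0,0,-0.006],0.4],[[0,0,0],[0,0,-0.006],0.4],[[0,0,0],[0,0,-0.1],0.5],[[0,0,0],[0,0,-0.3],0.7],[[0,0,0],[0,0,-0.5],1],[[0,0,0],[0,0,-0.5],1]]'
python3 - <<'E'
from h import *
where()
go((.4256,-.2695,.22),axes(DOWN,hd(-4)))
go((.4256,-.2695,.22),axes(DOWN,hd(-94)))
E
```

```text
time: 8.9
eef_pos: [0.4049, 0.0483, 0.209]
tcp_rot: [0.973, 0.065, 0.222, -0.015]
wrist_force: [-0.1, 0.1, -0.2]
gripper_width: 0.0739
grasp_force: 0.0
grasp pt in bay mm [15.4, -1.5, 182.4] tilt 25.7 F e,y,n [-0.2, 0.1, -0.1] j [ 0.1  -0.21  2.38  0.02  0.53  1.52] t 8.9
turn [ 0.3901 -0.4777 -1.709 ] shift [-0.0506  1.0591 -0.0643]
turn [-0.0575 -0.5686  0.2555] shift [-0.0506  1.0591 -0.0643]
```

```bash
python3 -m pendant '[[[0.04,-0.1,-0.2],[0,0.2,-0.06],1],[[0.1,-0.2,-0.4],[0,0.4,-0.06],1],[[0.15,-0.3,-0.6],[0,0.6,-0.06],1],[[0.2,-0.35,-0.8],[0,0.8,-0.06],1],[[0.25,-0.38,-1],[0,0.9,-0.06],1],[[0.25,-0.38,-1],[0,0.95,-0.06],1]]'
python3 - <<'E'
from h import *
go((.4256,-.2695,.19),axes(DOWN,hd(-4)))
E
```

```text
time: 9.65
eef_pos: [0.4342, -0.2382, 0.2177]
tcp_rot: [0.889, 0.454, 0.053, -0.015]
wrist_force: [1.1, 0.3, 0.6]
gripper_width: 0.0917
grasp_force: 0.0
turn [ 0.0654 -0.1273 -0.7073] shift [-0.1109  0.036   0.0814]
```

```bash
python3 -m pendant '[[[0.02,-0.04,-0.24],[-0.11,0.036,0],1],[[0.04,-0.08,-0.48],[-0.111,0.036,0.03],1],[[0.065,-0.127,-0.707],[-0.111,0.036,0.08],1],[[0.065,-0.127,-0.707],[-0.111,0.036,0.081],1],[[0.065,-0.127,-0.707],[-0.111,0.036,0.081],1],[[0.065,-0.127,-0.707],[-0.111,0.036,0.081],1]]'
python3 - <<'E'
from h import *
go((.4256,-.2695,.108),axes(DOWN,hd(-4)))
E
```

```text
time: 10.4
eef_pos: [0.4255, -0.2668, 0.1924]
tcp_rot: [0.733, 0.68, 0.001, 0.001]
wrist_force: [0.1, 0.0, -0.2]
gripper_width: 0.0919
grasp_force: 0.0
turn [ 0.005  -0.     -0.0077] shift [-8.900e-03 -1.000e-04  2.815e-01]
```

```bash
python3 -m pendant '[[[0,0,0],[-0.009,0,0.15],1],[[0,0,0],[-0.009,0,0.281],1],[[0,0,0],[-0.009,0,0.281],0.6],[[0,0,0],[-0.009,0,0.281],0],[[0,0,0],[-0.009,0,0.281],0],[[0,0,0],[-0.009,0,0.281],0],[[0,0,0],[-0.009,0,0.281],0],[[0,0,0],[-0.009,0,0.281],0],[[0,0,0],[-0.009,0,0.281],0],[[0,0,0],[-0.009,0,0.281],0],[[0,0,0],[-0.009,0,0.281],0],[[0,0,0],[-0.009,0,0.281],0]]'
```

```text
time: 11.9
eef_pos: [0.4255, -0.2693, 0.1081]
tcp_rot: [0.733, 0.681, 0.001, 0.001]
wrist_force: [0.2, 0.5, 2.7]
gripper_width: 0.0259
grasp_force: 30.0
```

```bash
python3 -m pendant '[[[0,0,0],[0,0,-0.15],0],[[0,0,0],[0,0,-0.35],0],[[0,0,0],[0,0,-0.55],0],[[0,0,0],[0,0,-0.55],0],[[0,0,0],[0,0,-0.55],0]]'
python3 - <<'E'
from h import *
where()
t=shot("top","t4");s=shot("side","s4")
st=bot.get_state();p=proj("side",st["eef_pos"]+np.array([0,0,-.095]))[0].astype(int);print(p)
o=np.zeros((500,800,3),np.uint8)
o[:,:400]=cv2.resize(s[p[1]-30:p[1]+20,p[0]-20:p[0]+20],(400,500),interpolation=2)
o[:,400:]=cv2.resize(t[170:250,260:324],(400,500),interpolation=2)
cv2.imwrite("pics/g4.png",cv2.convertScaleAbs(o,alpha=1.3))
E
```

```text
time: 12.52
eef_pos: [0.4242, -0.2689, 0.272]
tcp_rot: [0.733, 0.681, 0.001, 0.001]
wrist_force: [-0.9, 0.3, -2.2]
gripper_width: 0.0258
grasp_force: 30.0
grasp pt in bay mm [30.0, -318.5, 247.6] tilt 0.1 F e,y,n [-1.8, 0.4, -1.5] j [-0.57  0.11  1.84  0.    1.19 -0.5 ] t 12.53
[292 226]
```

View pics/g4.png

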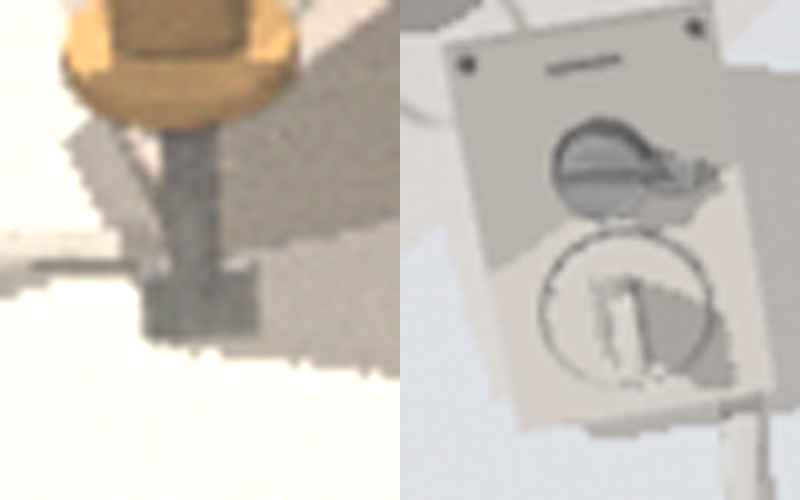

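The cover lies home: its ring gap is even, with the bar at about (293,222) in the top view. The side view shows the blade's full 22 mm width at (292,231), so the blade's width runs along the tool's y axis. Next is the slot angle and centre.

Run:
```python
from h import *
t=cv2.imread("pics/t2.png");t4=cv2.imread("pics/t4.png")
for th in(0,.1,.2,.3):
    dr=lambda r:(-np.sin(th)*r,-np.cos(th)*r)
    P=lambda r,z:bay(.064+dr(r)[0],dr(r)[1],z)
    q=proj("top",[P(-.017,.026-.0025*th),P(0,.026-.0025*th),P(.017,.026-.0025*th),P(.02,.0165),P(.038,.0165)])
    print(th,q.round(1).tolist(),"slot",np.degrees(np.arctan2(*(q[2]-q[0])[::-1])).round(1))
a=np.linspace(0,6.28,50);q=proj("top",[bay(.064+.018*np.cos(x),.018*np.sin(x),.026) for x in a]);print(q.min(0),q.max(0))
for im in(t,t4):
    g=cv2.cvtColor(im,6)[184:210,280:316]
    print(g[3:24,2:34:1].tolist() if im is t else "")
o=np.zeros((400,800,3),np.uint8)
for k,im in enumerate((t,t4)): o[:,400*k:400*k+400]=cv2.resize(im[185:210,282:307],(400,400),interpolation=2)
b=cv2.imread("pics/s2.png")[165:190,300:325];
cv2.imwrite("pics/g5.png",cv2.convertScaleAbs(np.hstack([o[:,:400],cv2.resize(b,(400,400),interpolation=2)]),alpha=1.5))
```

```text
0 [[285.4, 199.0], [292.1, 197.9], [298.9, 196.9], [299.9, 195.5], [307.0, 194.3]] slot -9.0
0.1 [[285.3, 198.3], [292.1, 197.9], [298.9, 197.5], [300.0, 196.2], [307.1, 195.8]] slot -3.6
0.2 [[285.3, 197.7], [292.1, 197.9], [298.9, 198.1], [300.0, 197.0], [307.1, 197.2]] slot 1.8
0.3 [[285.4, 197.0], [292.1, 197.9], [298.9, 198.7], [300.0, 197.7], [307.0, 198.6]] slot 7.2
[284.88755415 191.09541799] [299.32921193 204.71679416]
[[157, 157, 157, 157, 157, 157, 158, 158, 159, 160, 160, 160, 159, 158, 158, 158, 157, 157, 157, 157, 157, 157, 157, 158, 157, 157, 157, 157, 157, 158, 154, 140], [157, 157, 157, 157, 157, 158, 159, 162, 147, 136, 134, 139, 144, 156, 160, 157, 157, 157, 157, 157, 157, 157, 158, 157, 157, 157, 157, 157, 157, 158, 155, 141], [157, 156, 157, 157, 159, 161, 146, 129, 108, 90, 89, 96, 104, 123, 144, 157, 159, 158, 157, 157, 156, 157, 157, 158, 157, 157, 157, 157, 158, 157, 157, 142], [157, 157, 157, 160, 148, 131, 104, 83, 81, 79, 79, 79, 75, 78, 102, 131, 154, 159, 157, 157, 157, 157, 157, 157, 157, 157, 157, 157, 157, 158, 158, 145], [157, 157, 159, 144, 110, 83,
[... 1978 characters left out ...]
123, 123, 124, 124, 123, 138, 154, 158, 157, 157, 157, 157], [157, 156, 157, 157, 158, 149, 132, 118, 115, 118, 123, 124, 118, 107, 114, 116, 120, 124, 124, 124, 124, 123, 124, 123, 121, 148, 158, 157, 157, 156, 157, 157], [156, 156, 157, 157, 157, 158, 152, 144, 143, 132, 127, 142, 148, 142, 147, 135, 126, 125, 124, 124, 123, 123, 122, 121, 138, 154, 158, 156, 156, 157, 156, 157], [157, 157, 157, 157, 157, 157, 158, 159, 163, 150, 135, 135, 134, 128, 128, 119, 111, 116, 118, 119, 139, 148, 147, 146, 146, 146, 144, 153, 157, 156, 155, 156], [157, 157, 158, 158, 158, 159, 160, 146, 132, 121, 104, 90, 76, 63, 61, 72, 77, 82, 87, 105, 135, 145, 147, 147, 140, 134, 143, 154, 156, 156, 156, 156]]
```

View pics/g5.png

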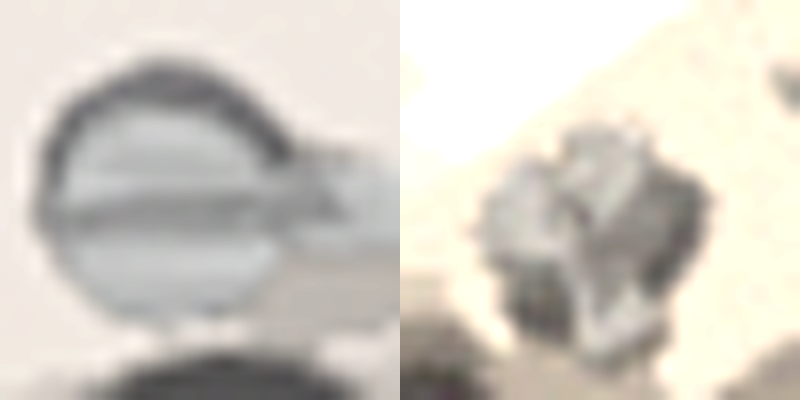

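The top view shows the slot line through (292,197.8), almost horizontal at about −2 to −4°, so the latch starts near 0.12 rad. That fits the model within a pixel. Next I plan the move to hover over the screw.

```bash
cat >> h.py <<'E'
def tgt(th,h,x=.064,y=-.001,L=.1021):
    "TCP pose: blade at latch angle th, tip h above mouth of open screw"
    return bay(x,y,.026+h)+L*n, axes(-n,by*np.cos(th)+e*np.sin(th))
E
python3 - <<'E'
from h import *
st=bot.get_state();Q=R.from_quat(st["tcp_rot"])
for k in(-.004,0,.004): print(k,proj("side",st["eef_pos"]+Q.apply([k,0,.1021])))
p,r=tgt(.12,.02);go(p,r);print(p)
go((.44,-.08,.28),axes(DOWN,hd(86)))
E
```

```text
-0.004 [[292.40904797 230.30025278]]
0 [[292.26538607 229.08838181]]
0.004 [[292.12314478 227.88838257]]
turn [-0.6065 -0.4366 -2.0591] shift [1.0887 0.0411 0.2021]
[0.46012858 0.05634016 0.2108266 ]
turn [ 1.6000e-03 -1.2000e-03 -2.0047e+00] shift [ 0.6309  0.0076 -0.0291]
```

```bash
python3 -m pendant '[[[0,0,-0.23],[0.15,0,-0.03],0],[[0,0,-0.46],[0.3,0,-0.03],0],[[0,0,-0.69],[0.45,0.008,-0.03],0],[[0,0,-0.92],[0.6,0.008,-0.03],0],[[0,0,-1],[0.63,0.008,-0.03],0],[[0,0,-1],[0.63,0.008,-0.03],0]]'
python3 - <<'E'
from h import *
where()
p,r=tgt(.12,.02);go(p,r)
E
```

```text
time: 13.38
eef_pos: [0.4404, -0.0801, 0.2805]
tcp_rot: [0.416, 0.909, 0.0, 0.0]
wrist_force: [0.2, -0.2, -0.8]
gripper_width: 0.0258
grasp_force: 30.0
grasp pt in bay mm [70.1, -133.6, 234.3] tilt 0.0 F e,y,n [-0.2, -0.2, -0.8] j [-0.18  0.01  1.93  0.    1.2  -0.9 ] t 13.38
turn [-0.3628 -0.5835 -1.0842] shift [0.3012 0.3472 0.2323]
```

```bash
python3 -m pendant '[[[-0.06,-0.1,-0.18],[0.06,0.07,0],0],[[-0.12,-0.2,-0.36],[0.12,0.14,0.02],0],[[-0.18,-0.29,-0.54],[0.18,0.21,0.05],0],[[-0.24,-0.39,-0.72],[0.24,0.28,0.1],0],[[-0.3,-0.48,-0.9],[0.3,0.347,0.13],0],[[-0.334,-0.537,-1],[0.301,0.347,0.13],0],[[-0.334,-0.537,-1],[0.301,0.347,0.13],0],[[-0.334,-0.537,-1],[0.301,0.347,0.13],0]]'
python3 - <<'E'
from h import *
where()
for h in(.02,.004,-.002,-.0075): p,r=tgt(.12,h);go(p,r)
E
```

```text
time: 14.38
eef_pos: [0.4613, 0.0548, 0.2429]
tcp_rot: [0.03, 0.97, 0.03, 0.239]
wrist_force: [-0.5, 0.3, -2.6]
gripper_width: 0.026
grasp_force: 30.0
grasp pt in bay mm [81.2, -2.6, 183.4] tilt 27.8 F e,y,n [-1.7, 0.4, -2.1] j [ 0.13 -0.16  2.27 -0.03  0.55 -1.36] t 14.38
turn [-0.0309 -0.0444 -0.0895] shift [ 0.0533 -0.0027  0.093 ]
turn [-0.0309 -0.0444 -0.0895] shift [ 0.0515 -0.0013  0.1463]
turn [-0.0309 -0.0444 -0.0895] shift [ 0.0508 -0.0008  0.1663]
turn [-0.0309 -0.0444 -0.0895] shift [ 0.0502 -0.0003  0.1846]
```

Move to 10 mm above the mouth, then take a look from both cameras.

```bash
python3 -m pendant '[[[-0.03,-0.044,-0.09],[0.05,-0.003,0.05],0],[[-0.031,-0.044,-0.09],[0.053,-0.003,0.1],0],[[-0.031,-0.044,-0.09],[0.053,-0.003,0.126],0],[[-0.031,-0.044,-0.09],[0.053,-0.003,0.126],0],[[-0.031,-0.044,-0.09],[0.053,-0.003,0.126],0]]'
python3 - <<'E'
from h import *
where()
t=shot("top","t6");s=shot("side","s6")
st=bot.get_state();Q=R.from_quat(st["tcp_rot"]);tip=st["eef_pos"]+Q.apply([0,0,.1021])
print("tip px",proj("side",tip),proj("top",tip),"mouth",proj("side",bay(.064,0,.0257)))
o=np.zeros((500,800,3),np.uint8)
o[:,:400]=cv2.resize(t[175:225,270:310],(400,500),interpolation=2);o[:,400:]=cv2.resize(s[145:195,290:330],(400,500),interpolation=2)
cv2.imwrite("pics/g6.png",cv2.convertScaleAbs(o,alpha=1.4))
E
```

```text
time: 15.0
eef_pos: [0.465, 0.0573, 0.2027]
tcp_rot: [-0.009, 0.966, 0.033, 0.257]
wrist_force: [-0.9, 0.3, -2.1]
gripper_width: 0.0258
grasp_force: 30.0
grasp pt in bay mm [64.2, -0.7, 146.5] tilt 30.1 F e,y,n [-1.8, 0.4, -1.4] j [ 0.11 -0.1   2.34  0.04  0.37 -1.51] t 15.0
tip px [[308.82321959 173.24549955]] [[292.33925914 199.19882056]] mouth [[310.59444174 175.88122138]]
```

View pics/g6.png

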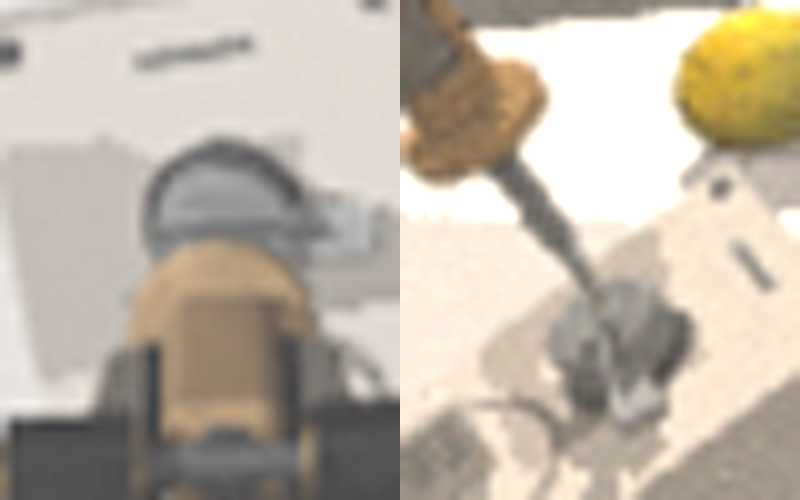

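The blade appears edge-on in the side view, with its tip at (309.3,174) in line with the slot at about (310.5,177). The top view shows the shaft centred on the head. I'll go in.

```bash
python3 -m pendant '[[[0,0,0],[0,0,0.02],0],[[0,0,0],[0,0,0.036],0],[[0,0,0],[0,0,0.044],0],[[0,0,0],[0,0,0.044],0]]'
python3 - <<'E'
from h import *
where()
E
```

```text
time: 15.6
eef_pos: [0.4718, 0.0583, 0.1919]
tcp_rot: [-0.009, 0.965, 0.033, 0.258]
wrist_force: [-16.9, -3.9, 24.9]
gripper_width: 0.0259
grasp_force: 30.0
grasp pt in bay mm [64.8, -0.6, 133.8] tilt 30.2 F e,y,n [-2.5, -1.6, 30.2] j [ 0.11 -0.06  2.35  0.04  0.33 -1.52] t 15.6
```

Contact is flat on the head, about 2 mm below the expected mouth height. Comparing tip and groove pixels in the side view, the tip is about 3–4 mm too far up the slope, so I'll slide lightly down-slope (tool +x).

```bash
python3 -m pendant '[[[0,0,0],[0,0,-0.002],0],[[0,0,0],[0.003,0,-0.002],0],[[0,0,0],[0.006,0,-0.001],0],[[0,0,0],[0.006,0,-0.001],0]]'
python3 - <<'E'
from h import *
where()
E
python3 -m pendant '[[[0,0,0],[0.003,0,0],0],[[0,0,0],[0.006,0,0],0],[[0,0,0],[0.006,0,0],0]]'
python3 - <<'E'
from h import *
where()
E
```

```text
time: 16.1
eef_pos: [0.4711, 0.0583, 0.1919]
tcp_rot: [-0.009, 0.965, 0.033, 0.259]
wrist_force: [-10.2, -2.4, 18.5]
gripper_width: 0.0254
grasp_force: 30.0
grasp pt in bay mm [64.1, -0.5, 134.1] tilt 30.3 F e,y,n [0.2, -1.0, 21.2] j [ 0.11 -0.06  2.35  0.04  0.33 -1.51] t 16.1
time: 16.48
eef_pos: [0.4706, 0.0583, 0.1917]
tcp_rot: [-0.009, 0.965, 0.033, 0.26]
wrist_force: [-6.1, -2.5, 16.2]
gripper_width: 0.026
grasp_force: 30.0
grasp pt in bay mm [63.6, -0.4, 134.2] tilt 30.4 F e,y,n [2.5, -1.7, 17.2] j [ 0.11 -0.06  2.35  0.04  0.32 -1.51] t 16.48
```

```bash
python3 -m pendant '[[[0,0,0],[0,0,-0.012],0],[[0,0,0],[0,0,-0.012],0],[[0,0,0],[0,0,-0.012],0]]'
python3 - <<'E'
from h import *
where()
for x in(.062,.061,.060): p,r=tgt(.12,.0,x);go(p,r)
E
```

```text
time: 16.85
eef_pos: [0.4657, 0.0579, 0.1919]
tcp_rot: [-0.009, 0.966, 0.033, 0.257]
wrist_force: [0.5, -1.1, -2.1]
gripper_width: 0.0261
grasp_force: 30.0
grasp pt in bay mm [59.5, -0.2, 136.8] tilt 30.0 F e,y,n [-0.7, -1.2, -2.0] j [ 0.11 -0.07  2.35  0.04  0.34 -1.51] t 16.85
turn [ 0.0016 -0.0003  0.0048] shift [-0.0086 -0.0018  0.0023]
turn [ 0.0016 -0.0003  0.0048] shift [-0.0053 -0.0022  0.0023]
turn [ 0.0016 -0.0003  0.0048] shift [-0.002  -0.0026  0.0023]
```

```bash
python3 -m pendant '[[[0,0,0],[-0.004,0,0.003],0],[[0,0,0],[-0.004,0,0.009],0],[[0,0,0],[-0.004,0,0.015],0],[[0,0,0],[-0.004,0,0.015],0]]'
python3 - <<'E'
from h import *
where()
E
```

```text
time: 17.35
eef_pos: [0.4693, 0.0583, 0.1888]
tcp_rot: [-0.009, 0.966, 0.033, 0.257]
wrist_force: [0.1, 0.3, -1.5]
gripper_width: 0.026
grasp_force: 30.0
grasp pt in bay mm [61.1, -0.3, 132.3] tilt 30.0 F e,y,n [-0.6, 0.3, -1.3] j [ 0.11 -0.06  2.35  0.04  0.32 -1.51] t 17.35
```

```bash
python3 -m pendant '[[[0,0,0],[0,0,0.006],0],[[0,0,0],[0,0,0.012],0],[[0,0,0],[0,0,0.017],0],[[0,0,0],[0,0,0.017],0]]'
python3 - <<'E'
from h import *
where()
E
```

```text
time: 17.85
eef_pos: [0.4719, 0.0586, 0.1846]
tcp_rot: [-0.009, 0.966, 0.033, 0.257]
wrist_force: [-3.9, 0.1, 2.5]
gripper_width: 0.0259
grasp_force: 30.0
grasp pt in bay mm [61.2, -0.3, 127.4] tilt 30.0 F e,y,n [-2.1, 0.6, 4.1] j [ 0.11 -0.05  2.35  0.04  0.31 -1.52] t 17.85
```

```bash
python3 -m pendant '[[[0,0,0],[0,0,0.004],0],[[0,0,0],[0,0,0.007],0],[[0,0,0],[0,0,0.007],0]]'
python3 - <<'E'
from h import *
where()
E
```

```text
time: 18.23
eef_pos: [0.4732, 0.0587, 0.1841]
tcp_rot: [-0.009, 0.966, 0.033, 0.258]
wrist_force: [-19.3, -2.6, 26.9]
gripper_width: 0.0257
grasp_force: 30.0
grasp pt in bay mm [62.1, -0.4, 126.3] tilt 30.2 F e,y,n [-3.4, -0.0, 33.1] j [ 0.11 -0.04  2.35  0.04  0.31 -1.52] t 18.23
```

Contact on the slot floor, 7.6 mm below the head contact and pressed at about 33 N. Now I'll turn clockwise in steps, following the sink.

```bash
python3 -m pendant '[[[0,0,0.17],[0,0,0.001],0],[[0,0,0.34],[0,0,0.002],0],[[0,0,0.5],[0,0,0.003],0],[[0,0,0.5],[0,0,0.003],0]]'
cat >> h.py <<'E'
def ang():
    Q=R.from_quat(bot.get_state()["tcp_rot"]);y=Q.as_matrix()[:,1];print("theta",round(float(np.arctan2(y@e,y@by)),3),"torque n",round(float(bot.get_state()["torque"]@n),3))
E
python3 - <<'E'
from h import *
where();ang()
E
```

```text
time: 18.73
eef_pos: [0.4739, 0.0587, 0.1835]
tcp_rot: [0.18, 0.948, 0.083, 0.247]
wrist_force: [-17.6, -4.6, 26.2]
gripper_width: 0.0259
grasp_force: 30.0
grasp pt in bay mm [62.4, -0.5, 125.4] tilt 30.2 F e,y,n [-2.5, -2.2, 31.8] j [ 0.11 -0.04  2.35  0.04  0.3  -1.12] t 18.73
theta 0.511 torque n 0.0
```

```bash
python3 -m pendant '[[[0,0,0.17],[0,0,0.001],0],[[0,0,0.34],[0,0,0.002],0],[[0,0,0.5],[0,0,0.0035],0],[[0,0,0.5],[0,0,0.0035],0]]'
python3 - <<'E'
from h import *
where();ang();print(bot.get_state()["torque"])
E
```

```text
time: 19.23
eef_pos: [0.4746, 0.0586, 0.1827]
tcp_rot: [0.362, 0.895, 0.129, 0.226]
wrist_force: [-17.3, -6.4, 26.2]
gripper_width: 0.026
grasp_force: 30.0
grasp pt in bay mm [62.6, -0.7, 124.4] tilt 30.2 F e,y,n [-2.5, -4.0, 31.7] j [ 0.11 -0.04  2.35  0.04  0.3  -0.73] t 19.23
theta 0.903 torque n 0.034
[-1.17832066  0.53980273 -0.59282617]
```

```bash
python3 -m pendant '[[[0,0,0.17],[-0.001,-0.001,0.001],0],[[0,0,0.34],[-0.002,-0.001,0.002],0],[[0,0,0.5],[-0.002,-0.001,0.0035],0],[[0,0,0.5],[-0.002,-0.001,0.0035],0]]'
python3 - <<'E'
from h import *
where();ang();print(bot.get_state()["torque"])
E
```

```text
time: 19.73
eef_pos: [0.4753, 0.0581, 0.1819]
tcp_rot: [0.53, 0.807, 0.171, 0.197]
wrist_force: [-17.2, -6.1, 26.0]
gripper_width: 0.0256
grasp_force: 30.0
grasp pt in bay mm [62.7, -1.3, 123.4] tilt 30.2 F e,y,n [-2.5, -3.7, 31.4] j [ 0.11 -0.03  2.35  0.05  0.3  -0.34] t 19.73
theta 1.296 torque n 0.018
[-0.90703176  0.66006388 -0.44675198]
```

```bash
python3 -m pendant '[[[0,0,0.17],[-0.001,0,0.001],0],[[0,0,0.34],[-0.002,0,0.002],0],[[0,0,0.45],[-0.002,0,0.003],0],[[0,0,0.45],[-0.002,0,0.003],0]]'
python3 - <<'E'
from h import *
where();ang();print(bot.get_state()["torque"])
E
python3 -m pendant '[[[0,0,0.08],[0,0,0.0005],0],[[0,0,0.15],[0,0,0.001],0],[[0,0,0.15],[0,0,0.001],0]]'
python3 - <<'E'
from h import *
where();ang();print(bot.get_state()["torque"])
E
```

```text
time: 20.23
eef_pos: [0.4763, 0.0579, 0.1817]
tcp_rot: [0.663, 0.702, 0.203, 0.164]
wrist_force: [-21.4, -3.6, 31.8]
gripper_width: 0.0259
grasp_force: 30.0
grasp pt in bay mm [63.4, -1.7, 122.7] tilt 30.3 F e,y,n [-2.9, -0.7, 38.4] j [ 0.11 -0.03  2.35  0.05  0.29  0.01] t 20.23
theta 1.649 torque n 0.14
[-0.37341705  0.63308    -0.00353408]
time: 20.6
eef_pos: [0.4764, 0.0578, 0.1815]
tcp_rot: [0.703, 0.662, 0.213, 0.152]
wrist_force: [-23.1, -4.5, 36.2]
gripper_width: 0.0261
grasp_force: 30.0
grasp pt in bay mm [63.4, -1.7, 122.6] tilt 30.3 F e,y,n [-2.3, -1.4, 43.1] j [ 0.11 -0.03  2.35  0.05  0.29  0.12] t 20.6
theta 1.765 torque n 0.513
[-0.69503596  0.73334887  0.2510534 ]
```

Torque jumped and the sinking ended after 3.7 mm, so the screw is at its stop. I'll relax the twist slightly and withdraw straight out.

```bash
python3 -m pendant '[[[0,0,-0.07],[0,0,-0.003],0],[[0,0,-0.07],[0,0,-0.02],0],[[0,0,-0.07],[0,0,-0.06],0],[[0,0,-0.07],[0,0,-0.2],0],[[0,0,-0.07],[0,0,-0.4],0],[[0,0,-0.07],[0,0,-0.4],0]]'
python3 - <<'E'
from h import *
where()
t=shot("top","t7");s=shot("side","s7")
g=cv2.cvtColor(t,6)
print(g[186:216,284:312].tolist())
go((.4255,-.2693,.25),axes(DOWN,hd(-4)))
E
```

```text
time: 21.35
eef_pos: [0.4162, 0.0497, 0.2883]
tcp_rot: [0.684, 0.68, 0.21, 0.159]
wrist_force: [0.4, -0.9, -1.6]
gripper_width: 0.026
grasp_force: 30.0
grasp pt in bay mm [64.2, -1.7, 245.4] tilt 30.6 F e,y,n [-0.6, -1.0, -1.5] j [ 0.1  -0.35  2.3   0.03  0.65  0.09] t 21.35
[[158, 157, 157, 158, 157, 157, 158, 158, 158, 158, 157, 158, 157, 157, 157, 157, 157, 157, 158, 157, 157, 157, 157, 157, 157, 157, 157, 158], [157, 157, 158, 158, 158, 159, 159, 160, 160, 160, 159, 159, 158, 158, 157, 157, 157, 158, 157, 157, 157, 157, 157, 158, 157, 157, 157, 158], [157, 157, 158, 157, 159, 161, 147, 136, 133, 138, 145, 156, 159, 159, 158, 157, 157, 157, 157, 157, 157, 158, 157, 157, 157, 157, 157, 157], [157, 158, 158, 161, 145, 129, 106, 89, 86, 95, 103, 122, 143, 157, 159, 157, 157, 158, 157, 158, 158, 157, 157, 157, 157, 157, 158, 157], [157, 160, 148, 131, 104, 82, 93, 99, 86, 90, 87, 80, 102, 131, 155, 159, 158, 157, 157, 157, 157, 157, 157, 157, 158, 157, 157, 158], [159, 144, 110, 85, 92, 85, 111, 124, 109, 103, 95, 84, 74, 89, 128, 155, 160, 158, 158, 157, 157, 158, 157, 157, 157, 157,
[... 2481 characters left out ...]
8, 58, 60, 59, 58, 58, 59, 59, 61, 60, 61, 61, 61, 61, 60, 55, 54], [63, 64, 64, 64, 65, 64, 64, 64, 63, 66, 65, 64, 64, 64, 63, 64, 64, 64, 62, 64, 64, 63, 65, 65, 67, 63, 61, 52], [69, 75, 71, 65, 65, 65, 64, 66, 66, 66, 65, 64, 65, 63, 70, 89, 86, 69, 63, 64, 63, 65, 65, 66, 66, 64, 63, 57], [82, 85, 84, 73, 63, 63, 63, 63, 64, 64, 64, 62, 63, 60, 75, 89, 87, 71, 63, 63, 65, 66, 64, 66, 65, 64, 63, 60], [76, 78, 85, 74, 62, 63, 64, 64, 64, 63, 63, 63, 63, 61, 66, 75, 75, 67, 62, 63, 64, 63, 64, 65, 63, 63, 62, 60], [62, 62, 68, 65, 62, 64, 63, 63, 62, 62, 63, 63, 64, 63, 60, 65, 66, 63, 63, 63, 62, 61, 65, 63, 62, 62, 62, 62]]
turn [ 0.6604 -0.1163  0.08  ] shift [-1.0688 -0.0026  0.0409]
```

The slot in the top view now runs down the slope, from (291.5,192) to (293,204). I'll return the driver to its block and check the predicted slot direction along the way.

```bash
python3 -m pendant '[[[0.15,-0.03,0.02],[-0.2,0,0],0],[[0.3,-0.06,0.04],[-0.4,0,0],0],[[0.45,-0.08,0.06],[-0.6,0,0],0],[[0.6,-0.1,0.08],[-0.8,0,0],0],[[0.66,-0.116,0.08],[-0.95,-0.003,0],0],[[0.66,-0.116,0.08],[-0.98,-0.003,0],0],[[0.66,-0.116,0.08],[-0.98,-0.003,0],0]]'
python3 - <<'E'
from h import *
where()
for th in(1.4,1.5,1.571):
    q=proj("top",[bay(.062-r*np.sin(th),-.001-r*np.cos(th),.022) for r in(.015,-.015)]);print(th,q.round(1).tolist())
go((.4255,-.2693,.2),axes(DOWN,hd(-4)))
E
```

```text
time: 22.32
eef_pos: [0.4186, -0.2431, 0.2598]
tcp_rot: [0.732, 0.682, -0.001, -0.002]
wrist_force: [-0.5, 0.7, -1.8]
gripper_width: 0.0258
grasp_force: 30.0
grasp pt in bay mm [22.1, -292.2, 238.0] tilt 0.3 F e,y,n [-1.2, 0.8, -1.4] j [-0.53  0.1   1.88 -0.    1.16 -0.46] t 22.32
1.4 [[294.6, 203.4], [290.7, 192.7]]
1.5 [[294.0, 203.6], [291.2, 192.6]]
1.571 [[293.6, 203.6], [291.7, 192.5]]
turn [-0.0059 -0.0024 -0.0009] shift [-0.0857  0.0301  0.1989]
```

The slot matches the closed-stop prediction. Now I'll align over the block.

```bash
python3 -m pendant '[[[-0.006,-0.002,0],[-0.086,0.03,0.05],0],[[-0.006,-0.002,0],[-0.086,0.03,0.15],0],[[-0.006,-0.002,0],[-0.086,0.03,0.199],0],[[-0.006,-0.002,0],[-0.086,0.03,0.199],0],[[-0.006,-0.002,0],[-0.086,0.03,0.199],0]]'
python3 - <<'E'
from h import *
where()
s=shot("side","s8");st=bot.get_state();Q=R.from_quat(st["tcp_rot"])
p=proj("side",st["eef_pos"]+Q.apply([0,0,.1021]))[0];print(p)
g=cv2.cvtColor(s,6);a,b=int(p[0]),int(p[1]);print(g[b-12:b+8,a-14:a+15])
go((.4255,-.2693,.1081),axes(DOWN,hd(-4)))
E
```

```text
time: 22.95
eef_pos: [0.4267, -0.2697, 0.2031]
tcp_rot: [0.731, 0.682, 0.001, 0.002]
wrist_force: [-0.2, 0.2, -1.7]
gripper_width: 0.0256
grasp_force: 30.0
grasp pt in bay mm [-2.4, -319.6, 186.7] tilt 0.3 F e,y,n [-1.0, 0.2, -1.4] j [-0.57  0.19  1.91 -0.    1.04 -0.5 ] t 22.95
[295.89757249 256.77709994]
[[208 211 209 208 209 211 211 208 210 212 205 116  96  94  92  95 173 208
  212 204 209 209 210 209 208 206 207 213 209]
 [209 208 208 210 208 209 211 210 209 211 209 125  99 100  93  96 173 208
  207 210 207 210 209 207 210 207 210 207 206]
 [209 209 209 207 210 209 211 211 210 208 209 127 100  98  91 102 174 211
  210 209 209 207 207 209 208 207 209 205 207]
 [207 211 210 209 207 207 210 208 209 213 208 130 102  99  93  93 149 210
  212 209 207 209 210 207 208 208 206 209 208]
 [208 210 208 210 209 209 209 206 209 210 209 147 104 101  96  97 147 208
  208 205 210 206 207 207 210 208 212 208 211]
 [208 210 208 211 208 210 211 210 208 210 205 150  99 103  97  96 126 166
  170 165 209 210 212 209 207 205 209 209 209]
 [209 210 209 210 208 207 208 207 183 173 174 126 100 101  96  90 
[... 988 characters left out ...]
3 113 111 111 112 105  96 107 159]
 [214 211 210 207 210 201 182 161 144 129 117 119 113 109 113 118 114 113
  113 110 112 113 110 111 110 100 100  94 121]
 [207 206 202 167 160 137 125 118 113 114 115 114 113 114 113 113 122 118
  114 114 113 113 110 102  99  99  97  90 102]
 [164 160 130 121 123 121 118 119 114 113 116 113 110 113 113 111 118 117
  118 113 110  99  99  99 101 101 100  98  96]
 [118 119 118 118 114 121 124 122 117 116 113 116 115 117 111 114 119 121
  114 103 103 103 102 102  99 101  99  99  94]
 [116 117 118 115 119 118 121 119 119 114 115 114 115 114 113 112 114 115
  107 103 104 102  99 105 103 101 104 112 108]]
turn [0.0057 0.0033 0.0012] shift [ 0.0024 -0.006   0.3171]
```

```bash
python3 -m pendant '[[[0.006,0.003,0],[0.002,-0.003,0.06],0],[[0.006,0.003,0],[0.002,-0.003,0.15],0],[[0.006,0.003,0],[0.002,-0.003,0.25],0],[[0.006,0.003,0],[0.002,-0.003,0.29],0],[[0.006,0.003,0],[0.002,-0.003,0.305],0],[[0.006,0.003,0],[0.002,-0.003,0.305],0]]'
python3 - <<'E'
from h import *
where()
go((.4255,-.2693,.1081),axes(DOWN,hd(-4)))
E
```

```text
time: 23.75
eef_pos: [0.4259, -0.2697, 0.111]
tcp_rot: [0.731, 0.682, -0.0, -0.001]
wrist_force: [-0.3, -0.7, -1.2]
gripper_width: 0.026
grasp_force: 30.0
grasp pt in bay mm [-49.1, -319.5, 107.4] tilt 0.1 F e,y,n [-1.0, -0.7, -0.9] j [-0.57  0.32  1.99 -0.    0.84 -0.5 ] t 23.75
turn [-0.0016 -0.0003  0.0004] shift [ 0.0011 -0.0015  0.0097]
```

```bash
python3 -m pendant '[[[0,0,0],[0,0,0.005],0],[[0,0,0],[0,0,0.009],0],[[0,0,0],[0,0,0.013],0],[[0,0,0],[0,0,0.013],0]]'
```

```text
time: 24.25
eef_pos: [0.4258, -0.2696, 0.1072]
tcp_rot: [0.731, 0.682, -0.0, -0.001]
wrist_force: [-0.5, 1.0, 4.1]
gripper_width: 0.0257
grasp_force: 30.0
```

The collar has just touched the block (force up 5 N). I'll release and go straight up.

```bash
python3 -m pendant '[[[0,0,0],[0,0,0],0.5],[[0,0,0],[0,0,0],1],[[0,0,0],[0,0,0],1],[[0,0,0],[0,0,0],1],[[0,0,0],[0,0,0],1],[[0,0,0],[0,0,0],1],[[0,0,0],[0,0,0],1],[[0,0,0],[0,0,-0.1],1],[[0,0,0],[0,0,-0.3],1],[[0,0,0],[0,0,-0.5],1],[[0,0,0],[0,0,-0.5],1]]'
python3 -m pendant '[[[0,0,0],[-0.3,-0.2,0],1],[[0,0,0],[-0.6,-0.4,0],1],[[0,0,0],[-0.6,-0.4,0],1],[[0,0,0],[-0.6,-0.4,0],1],[[0,0,0],[-0.6,-0.4,0],1]]'
python3 - <<'E'
from h import *
t=shot("top","t9");s=shot("side","s9");t0=cv2.imread("pics/top0.png");s0=cv2.imread("pics/side0.png")
g=lambda x:x.astype(int)
print("driver+block diff top",np.abs(g(t)-g(t0))[205:260,400:450].mean().round(2),"side",np.abs(g(s)-g(s0))[225:310,265:325].mean().round(2))
for nm,(r0,r1,c0,c1) in dict(spoon=(240,285,305,325),mug=(138,168,405,440),tin=(140,175,228,265),tea=(115,156,310,366)).items(): print(nm,np.abs(g(t)-g(t0))[r0:r1,c0:c1].mean().round(2))
def hsvc(im):
    h=cv2.cvtColor(im[232:278,280:306],40);m=(h[...,1]>70);return m.sum()
print(bot.get_state()["gripper_width"],bot.get_state()["wrist_force"])
gr=cv2.cvtColor(t,6);print(gr[190:214:2,284:312:2])
E
```

```text
time: 25.62
eef_pos: [0.4282, -0.271, 0.2615]
tcp_rot: [0.731, 0.682, 0.001, 0.003]
wrist_force: [0.6, 0.5, -1.1]
gripper_width: 0.092
grasp_force: 0.0
time: 26.25
eef_pos: [0.2922, -0.4416, 0.2556]
tcp_rot: [0.732, 0.681, -0.0, -0.002]
wrist_force: [-0.7, 1.0, 0.3]
gripper_width: 0.0921
grasp_force: 0.0
driver+block diff top 4.78 side 19.73
spoon 4.16
mug 0.93
tin 5.94
tea 1.52
0.09218719993766822 [ 0.94056398 -0.05714247 -0.37539246]
[[155 145 101  91  85  84  98 150 143 143 143 143 139 143]
 [151  77 112 105 100 110  81  75 131 135 134 133 134 133]
 [107 116 116  90  85 110 109  74  85 112 129 134 134 134]
 [101 112 107  90  81 110 109  97  72 101  98 136 134 133]
 [103 114 106 104  84 107 108 105  80 100  99 110 135 133]
 [128 102 109 111  79 107 109  97  95 100 100  97 134 134]
 [135 116 107 105  77 100 114  92 100 100  99 125 134 134]
 [134 135 125 100  92  87  90 101  98  99 114 135 134 133]
 [134 134 135 138 111 105  86  89 123 135 135 134 134 134]
 [134 135 119 117 114 110 107  99 100  96 123 134 134 133]
 [135 102 131 141 118 105  95  94 136 134 105 114 133 133]
 [111 137 134 133 134 135 135 135 134 134 134 104 121 133]]
```

Run:
```python
import cv2,numpy as np
for a,b,boxes in(("pics/top0.png","pics/t9.png",dict(driver=(212,252,402,444),tin=(138,178,226,268),spoon=(255,285,305,328),bolt=(170,182,262,320))),("pics/side0.png","pics/s9.png",dict(driver=(232,310,270,325),tin=(165,190,330,360),mug=(248,290,380,425)))):
    A=cv2.cvtColor(cv2.imread(a),6).astype(np.float32);B=cv2.cvtColor(cv2.imread(b),6).astype(np.float32)
    for k,(r,s,c,d) in boxes.items():
        x,y=[cv2.Laplacian(cv2.GaussianBlur(I,(0,0),1),5)[r:s,c:d] for I in(A,B)]
        print(a,k,cv2.phaseCorrelate(x,y),round(float(B[r:s,c:d].mean()-A[r:s,c:d].mean()),1))
```

```text
pics/top0.png driver ((0.1972566724046878, 0.2711705898226242), 0.9356372282240126) 1.2
pics/top0.png tin ((0.3143071669298827, 0.0197400090183244), 0.9897492014037238) 4.6
pics/top0.png spoon ((0.1965462519966028, -0.12613246434326797), 0.8381390386157566) 0.7
pics/top0.png bolt ((-0.008707999086279727, 0.0018623575288563288), 1.0129148092534808) 0.0
pics/side0.png driver ((-0.14148905983882187, -0.15549677248674953), 0.9711419856548309) 17.0
pics/side0.png tin ((0.07711946936338876, 0.6574043981260118), 0.958856229464213) 17.4
pics/side0.png mug ((0.42608382144040746, 0.5497719571224557), 1.0288114015555676) 8.8
```

```bash
python3 -c "
from rig import bot
print(bot.job_done())"
```

```text
the job is handed in; nothing more can be done
None
```

I handed in the job: the cover looks fully home in the bay, the latch screw is turned to its closed stop so its tongue should lock the cover, and the driver is back upright in its block. It took about 26 s on the robot's clock; comparing pictures from before and after shows no clear shift of the mug, tin or spoon, the tea packet area looks almost unchanged, and no score came back.

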